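Load the blow-off drying rack and put its air on

TASK

Rinsed white tubes are waiting to be blown dry. First turn the red air isolator fully OFF; then put every white tube upside down over a peg of the green drying rack, one to a peg and fully home on the base, and set the blue throttle lever level with the green set flag. Only when the tubes are on and the lever is set, turn the isolator fully ON again; leave everything else on the table where it is.

Things in the scene. Friction and masses are not known exactly. Their poses are not given: they have to be found in the camera images.
- tube0: hollow white square tube, 46 x 46 mm outside, 90 mm long, walls 5 mm, 90 g: closed black foot end (8 mm thick), open mouth at the other end (cavity 36 x 36 mm, 82 mm deep). Origin at its middle, 45 mm from either end; x points out of the mouth. It starts lying on a flat side on the table (origin 23 mm up), mouth roughly away from the robot. May be absent.
- tube1: hollow white square tube, 46 x 46 mm outside, 90 mm long, walls 5 mm, 90 g: closed black foot end (8 mm thick), open mouth at the other end (cavity 36 x 36 mm, 82 mm deep). Origin at its middle, 45 mm from either end; x points out of the mouth. It starts lying on a flat side on the table (origin 23 mm up), mouth roughly away from the robot. May be absent.
- tube2: hollow white square tube, 46 x 46 mm outside, 90 mm long, walls 5 mm, 90 g: closed black foot end (8 mm thick), open mouth at the other end (cavity 36 x 36 mm, 82 mm deep). Origin at its middle, 45 mm from either end; x points out of the mouth. It starts lying on a flat side on the table (origin 23 mm up), mouth roughly away from the robot. May be absent.
- tube3: hollow white square tube, 46 x 46 mm outside, 90 mm long, walls 5 mm, 90 g: closed black foot end (8 mm thick), open mouth at the other end (cavity 36 x 36 mm, 82 mm deep). Origin at its middle, 45 mm from either end; x points out of the mouth. It starts lying on a flat side on the table (origin 23 mm up), mouth roughly away from the robot. May be absent.
- peg0 (a point): foot of a steel nozzle peg on the flat top of the green rack base, 30 mm up. Peg 22 mm across, 75 mm tall with its 15 mm conical tip. Four pegs 85 mm apart in a row along this frame's y, peg0 to peg3 towards +y; z up, x away from the robot. Fixed base 90 (x) by 345 mm (y). A tube fully home has its rim on the base, its origin 45 mm above this point.
- peg1 (a point): foot of a steel nozzle peg on the flat top of the green rack base, 30 mm up. Peg 22 mm across, 75 mm tall with its 15 mm conical tip. Four pegs 85 mm apart in a row along this frame's y, peg0 to peg3 towards +y; z up, x away from the robot. Fixed base 90 (x) by 345 mm (y). A tube fully home has its rim on the base, its origin 45 mm above this point.
- peg2 (a point): foot of a steel nozzle peg on the flat top of the green rack base, 30 mm up. Peg 22 mm across, 75 mm tall with its 15 mm conical tip. Four pegs 85 mm apart in a row along this frame's y, peg0 to peg3 towards +y; z up, x away from the robot. Fixed base 90 (x) by 345 mm (y). A tube fully home has its rim on the base, its origin 45 mm above this point.
- peg3 (a point): foot of a steel nozzle peg on the flat top of the green rack base, 30 mm up. Peg 22 mm across, 75 mm tall with its 15 mm conical tip. Four pegs 85 mm apart in a row along this frame's y, peg0 to peg3 towards +y; z up, x away from the robot. Fixed base 90 (x) by 345 mm (y). A tube fully home has its rim on the base, its origin 45 mm above this point.
- isolator (a joint): air isolator: red bar handle on a grey box (100 x 100 x 60 mm, yellow top), vertical axis. 0 = OFF (white-tipped end of the bar at the black mark, on the robot's side), 1.571 = ON (a quarter turn clockwise seen from above, at the green dot). Stops at both ends; a detent spring pulls it to the nearer one, about 0.3 N m to overcome. It starts ON.
- isolator_grip (a point): middle of the isolator's bar grip, on the turning axis, 89 mm above the table. The bar is 66 mm long (along x of this frame, which turns with it; the white tip is at -x), 14 mm thick (along y), from 16 mm above to 16 mm below this point; below it a 52 mm disc.
- throttle (a joint): air throttle lever, hinged on a horizontal axis 55 mm above the table: 0 = leaning 0.8 rad from upright towards the robot's side of its box (shut), 0.8 = upright, 1.6 = leaning 0.8 rad the other way (fully open). Stiff, 0.2 N m of friction: stays where it is left.
- throttle_knob (a point): centre of the blue round knob at the lever's end, 95 mm from the hinge axis. The knob is a cylinder 26 mm across, 30 mm long along the hinge axis (y of this frame), on a rod 12 mm thick. The frame turns with the lever: its y is always the hinge axis, its z is upright and its x horizontal when the lever is at 0.
- flag (a joint): green set flag on the white dial beside the lever, same hinge axis, same zero and same sense as the throttle lever: its value is the value commanded for the lever. It stays put and cannot be touched.
- flag_tip (a point): tip of the green set flag, 70 mm from the hinge axis, 31 mm to the side of the lever; its frame coincides in direction with the knob's frame when lever and flag stand at the same angle.
- driver: orange-handled screwdriver, 180 mm, lying to one side; a bystander
- tape: roll of yellow tape, 90 mm across, 25 mm high; a bystander
- oil: clear bottle with red cap, 120 mm high; a bystander
- grease: can, 70 mm across, 70 mm high; a bystander
- fitting: small brass fitting, 32 mm across, 34 mm high; a bystander
- weight: steel cylinder, 40 mm across, 40 mm high; a bystander

How it is judged:
On the way, in this order (a step that is already met when the one before it is completed fails the run):
1. the isolator is turned OFF (value of joint isolator below 0.1 rad), for 0.2 s.
2. with the isolator OFF, every tube is upside down and fully home on a peg and the throttle lever stands at the green flag (value of joint isolator below 0.1 rad and angle between the z axis of throttle_knob and the z axis of flag_tip, either way round below 0.1 rad and angle between each of tube0, tube1, tube2, tube3's own x axis and vertical above 3.02 rad and height (world z) of tube0 between 0.068 and 0.081 m and (horizontal distance between tube0 and peg0 below 0.015 m or horizontal distance between tube0 and peg1 below 0.015 m or horizontal distance between tube0 and peg2 below 0.015 m or horizontal distance between tube0 and peg3 below 0.015 m) and height (world z) of tube1 between 0.068 and 0.081 m and (horizontal distance between tube1 and peg0 below 0.015 m or horizontal distance between tube1 and peg1 below 0.015 m or horizontal distance between tube1 and peg2 below 0.015 m or horizontal distance between tube1 and peg3 below 0.015 m) and height (world z) of tube2 between 0.068 and 0.081 m and (horizontal distance between tube2 and peg0 below 0.015 m or horizontal distance between tube2 and peg1 below 0.015 m or horizontal distance between tube2 and peg2 below 0.015 m or horizontal distance between tube2 and peg3 below 0.015 m) and height (world z) of tube3 between 0.068 and 0.081 m and (horizontal distance between tube3 and peg0 below 0.015 m or horizontal distance between tube3 and peg1 below 0.015 m or horizontal distance between tube3 and peg2 below 0.015 m or horizontal distance between tube3 and peg3 below 0.015 m)), for 0.2 s.
3. the isolator is turned ON (value of joint isolator above 1.47 rad), for 0.2 s.
At the end, for the whole second after the job is handed in: Isolator ON (above 1.47 rad); throttle lever within 0.1 rad of the green flag; every tube present upside down (within 0.12 rad), within 15 mm of a peg's axis, rim down on the rack base (origin 68 to 81 mm above the table), at rest (value of joint isolator above 1.47 rad and angle between the z axis of throttle_knob and the z axis of flag_tip, either way round below 0.1 rad and angle between each of tube0, tube1, tube2, tube3's own x axis and vertical above 3.02 rad and height (world z) of tube0 between 0.068 and 0.081 m and (horizontal distance between tube0 and peg0 below 0.015 m or horizontal distance between tube0 and peg1 below 0.015 m or horizontal distance between tube0 and peg2 below 0.015 m or horizontal distance between tube0 and peg3 below 0.015 m) and height (world z) of tube1 between 0.068 and 0.081 m and (horizontal distance between tube1 and peg0 below 0.015 m or horizontal distance between tube1 and peg1 below 0.015 m or horizontal distance between tube1 and peg2 below 0.015 m or horizontal distance between tube1 and peg3 below 0.015 m) and height (world z) of tube2 between 0.068 and 0.081 m and (horizontal distance between tube2 and peg0 below 0.015 m or horizontal distance between tube2 and peg1 below 0.015 m or horizontal distance between tube2 and peg2 below 0.015 m or horizontal distance between tube2 and peg3 below 0.015 m) and height (world z) of tube3 between 0.068 and 0.081 m and (horizontal distance between tube3 and peg0 below 0.015 m or horizontal distance between tube3 and peg1 below 0.015 m or horizontal distance between tube3 and peg2 below 0.015 m or horizontal distance between tube3 and peg3 below 0.015 m) and linear speed of each of tube0, tube1, tube2, tube3 below 0.03 m/s and velocity of joint each of isolator, throttle below 0.1 rad/s); the robot touches nothing.
It fails at once if a bystander is moved more than 50 mm (distance of any of driver, tape, oil, grease, fitting, weight from where it was at the start of the episode above 0.05 m).
Of tube0, tube1, tube2, tube3 only 3 to 4 are there at a start; the rules pass over those that are not, and their reading is None.
At some moment in a run one of tube0, tube1, tube2, tube3 may be knocked a few centimetres aside while the robot is not near it.
It also fails if it takes over 208 s, if anything falls off the work surface, if the arm or the gripper's body presses on something with over 40 N, if the wrist force passes 120 N, or if a joint passes its speed limit or range.

ROBOT

A 7-joint arm with a two-finger parallel gripper is mounted at the origin on the work surface. World frame = base frame: x ahead of the robot, y to its left, z up, the work surface at z = 0. Lengths are in m, angles in rad, forces in N, time in s.
With the tool pointing down it reaches from about 0.35 to 0.9 m from the base axis. Payload 19.9 kg.
Tool frame: the origin (TCP) lies between the finger pads; the fingertips stand 19 mm ahead of it and the grasp point (between the pads) is the TCP; z points along the fingers, y is the line along which they close (so a half turn about z gives the same grasp; the last joint's range is limited). The gripper opens to 94 mm and grips with 3 to 60 N. Pads are 16 mm wide; open, the fingers measure 119 mm over their backs; the gripper's body (75 mm by 177 mm) begins 78 mm behind the grasp point.
Start: joints at [-1.375, 0.417, -0.01, 1.614, 0.005, 1.111, -0.053], TCP at [0.147, 0.608, 0.192] pointing down, gripper open.
Joint ranges: [-2.81, 2.81], [-0.39, 2.02], [-1.27, 1.25], [0.06, 2.57], [-1.19, 4.33], [0.19, 2], [-2.82, 2.82]. Speed limits (rad/s): [1.89, 1.89, 2.39, 2.39, 3.01, 3.01, 3.01].

INTERFACE

Orientations are given as a 3x3 rotation matrix whose columns are the frame's x, y, z axes.
In Python, from rig import robot gives the robot as it stands. Calls block until the motion is done:
- robot.move_ptp(position, orientation): joint-space move of the TCP to a pose.
- robot.move_linear(position, velocity=0.15, frame=None, threshold=None): straight line of the TCP; frame=None keeps the orientation; velocity is the mean speed in m/s. With threshold (N) it stops when the force on the tool has changed by that much, and returns True; else False.
- robot.goto_joints(angles): joint-space move.
- robot.gripper_to(opening): finger opening in m; the grip force is fixed at half the most; returns when the fingers have stopped.
- robot.pause(seconds).
- robot.ik(position, orientation): joint angles nearest the present ones, or None.
- robot.get_state(): the state.
- robot.grab_frame(name): name is "side" or "top" or "wrist"; returns the picture (400x640x3 uint8, red, green, blue); there is no depth.
- robot.camera_info(name): a dict with "fx", "fy", "cx", "cy" (pixels), "dist" ([k1, k2, p1, p2, k3] as OpenCV has them; the pictures are not rectified), "rvec" (rotation vector, rad) and "tvec" (3), from world to camera coordinates, as OpenCV has them. Camera axes: x right, y down, z forward; pixel columns grow to the right and rows downward; lengths in m; the calibration is good to about 2 mm. A picture is of the moment at which its call begins: read the wrist's pose just before it. camera_info takes no time and is no camera call; for the wrist camera it gives the pose at the moment of the call.
A pose or a line that the arm cannot do raises robot.PlanningError and nothing moves.
- robot.sign_off(): hands the job in; it is judged then, once.
The state is a dict: "time": time; "qpos": joint angles; "joint_vel": joint speeds; "effort": joint torques, N m; "ee_pos": TCP position; "tool_rot": TCP orientation; "force": force on the tool from outside, world axes, zero at the start; "moment": the same for the moment, N m; "opening": finger opening in m; "grasp_force": force on a finger pad.
Only numpy, scipy, OpenCV 4.12 (cv2) and the standard library are available. Lean on these libraries where they do the work, as an engineer would, in place of code of your own. Each camera call takes 0.05 s, during which the arm holds its last target. There are 200 camera calls.

## Working session

There is one attempt and no reset: what is moved stays moved. The work goes in short steps, each a Python script; the robot and the scene stay as the last script left them, time stands still between calls to the robot, and variables do not carry over. Pictures are saved under pics/ and viewed, at most 14 in all, crops included, and the job is handed in when it is done.

```bash
ls; mkdir -p pics
python3 - <<'E'
from rig import robot
import cv2
for n in ("top","side"):
    im=robot.grab_frame(n); cv2.imwrite(f"pics/{n}0.png",im[:,:,::-1]); print(n,robot.camera_info(n))
print(robot.get_state())
E
```

```text
pics
top {'fx': 383.924854863666, 'fy': 383.924854863666, 'cx': 318.22912124296045, 'cy': 201.33473621553193, 'dist': array([-0.05094278,  0.        ,  0.        ,  0.        ,  0.        ]), 'rvec': array([ 2.16447381, -2.15122381,  0.17571047]), 'tvec': array([-0.01464176,  0.49099501,  1.12270557])}
side {'fx': 486.91352330885144, 'fy': 486.91352330885144, 'cx': 309.86172052177625, 'cy': 205.02853850207885, 'dist': array([-0.06069457,  0.        ,  0.        ,  0.        ,  0.        ]), 'rvec': array([ 2.30417833, -0.36454152,  0.13345752]), 'tvec': array([-0.44675812,  0.17551537,  1.29624633])}
{'time': 0.1, 'qpos': array([-1.37552055,  0.41789425, -0.01029829,  1.61410294,  0.00470306,
        1.11069719, -0.05300141]), 'joint_vel': array([-2.92175888e-06, -2.17247248e-03, -1.31707077e-03, -3.46238512e-04,
       -1.53709816e-03,  9.62097539e-04, -4.92436530e-04]), 'effort': array([ 7.50093022e-04, -8.52576900e+01,  6.39654547e-01, -4.26690674e+01,
       -4.89426591e-02,  1.63622346e-02,  1.98924994e-05]), 'ee_pos': array([0.14653976, 0.60721984, 0.19170502]), 'tool_rot': array([[-9.72100180e-01,  2.34566008e-01, -1.65126613e-04],
       [ 2.34566049e-01,  9.72099601e-01, -1.06548437e-03],
       [-8.94069011e-05, -1.07449065e-03, -9.99999419e-01]]), 'force': array([-0.01930279,  0.73218258,  0.45581145]), 'moment': array([-0.03057022, -0.01036714,  0.01771327]), 'grasp_force': 0.0, 'opening': 0.0941751432457615}
```

View pics/top0.png

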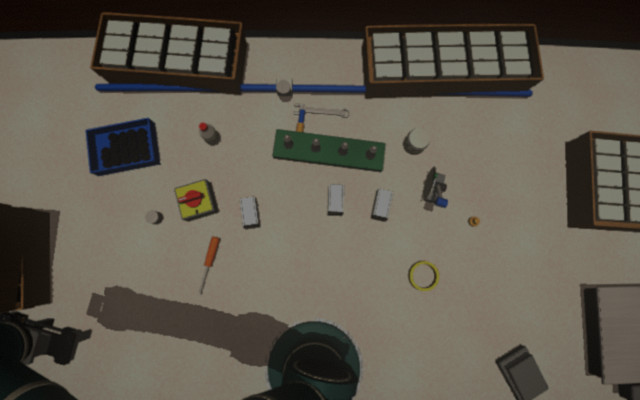

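View pics/side0.png

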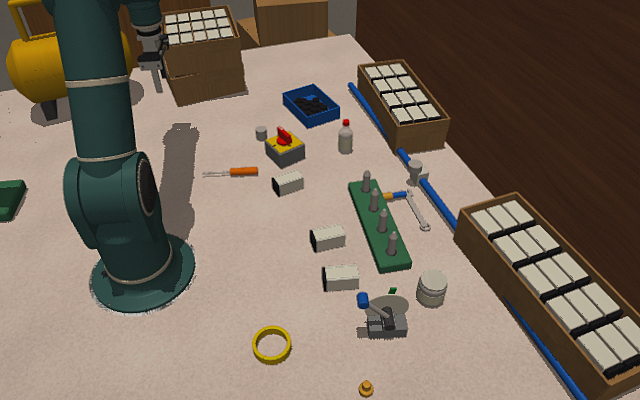

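Top view: isolator at (196,198), tubes at (249,211), (336,199), (383,204), rack pegs from (290,140) to (372,152), throttle at (437,190). Side view shows the same three tubes, with the lever leaning towards the robot. Next I'll make the helpers and enlarge a crop.

```bash
cat > h.py <<'E'
from rig import robot
import numpy as np, cv2
def ray(ci,uv):
    K=np.array([[ci['fx'],0,ci['cx']],[0,ci['fy'],ci['cy']],[0,0,1]])
    n=cv2.undistortPoints(np.array(uv,float).reshape(-1,1,2),K,ci['dist']).reshape(-1,2)
    R=cv2.Rodrigues(ci['rvec'])[0]
    return -R.T@ci['tvec'], np.c_[n,np.ones(len(n))]@R
def at(ci,uv,z):
    o,d=ray(ci,uv); return o+d*((z-o[2])/d[:,2])[:,None]
def proj(ci,P):
    K=np.array([[ci['fx'],0,ci['cx']],[0,ci['fy'],ci['cy']],[0,0,1]])
    return cv2.projectPoints(np.array(P,float).reshape(-1,1,3),ci['rvec'],ci['tvec'],K,ci['dist'])[0].reshape(-1,2)
def down(yaw):  # tool z down; finger (y) line at angle yaw in world
    y=np.array([np.cos(yaw),np.sin(yaw),0]); z=np.array([0,0,-1.]); return np.c_[np.cross(y,z),y,z]
def snap(n,f,crop=None,s=1,g=1.0):
    ci=robot.camera_info(n); im=robot.grab_frame(n)[:,:,::-1]
    if crop: x0,y0,x1,y1=crop; im=im[y0:y1,x0:x1]
    im=np.clip(im.astype(float)*g,0,255).astype(np.uint8)
    im=cv2.resize(im,None,fx=s,fy=s,interpolation=cv2.INTER_CUBIC); cv2.imwrite(f'pics/{f}.png',im); return ci
E
python3 - <<'E'
from h import *
snap('top','t1',(160,110,460,240),2.66,1.5)
ci=robot.camera_info('top')
for z,uv in ((.089,[(194,200)]),(.046,[(249,211),(336,199),(383,204)]),(.105,[(290,141),(372,152)]),(.05,[(440,200)])): print(at(ci,uv,z).round(3))
E
```

```text
[[0.485 0.346 0.089]]
[[ 0.459  0.194  0.046]
 [ 0.497 -0.065  0.046]
 [ 0.483 -0.206  0.046]]
[[ 0.657  0.072  0.105]
 [ 0.627 -0.165  0.105]]
[[ 0.496 -0.378  0.05 ]]
```

View pics/t1.png

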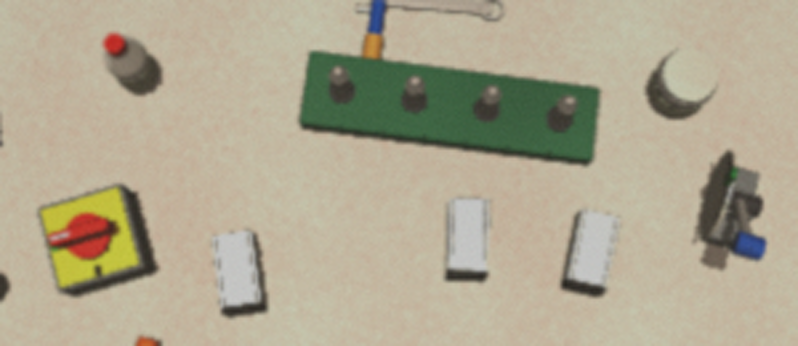

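The crop shows isolator disc centre (86,237) with the white tip left (52,241), peg tips (338,70)…(568,100), tubes with black feet towards the robot, and knob (750,246). I'll go and look from close by.

Run:
```python
from h import *
ci=robot.camera_info('top')
f=lambda l:[(160+u/2.66,110+v/2.66) for u,v in l]
print('box',at(ci,f([(40,207),(123,187),(60,291),(140,268)]),.06).round(3))
b=at(ci,f([(52,241),(86,237),(115,229)]),.095); print('bar',b.round(3))
p=at(ci,f([(338,70),(414,80),(490,90),(568,100)]),.105); print('pegs',p.round(3))
print('base',at(ci,f([(310,53),(599,88),(591,162),(302,127)]),.03).round(3))
t=at(ci,f([(217,235),(253,230),(263,308),(223,315), (449,199),(487,199),(486,275),(447,275),(581,209),(619,213),(605,289),(566,284)]),.046)
print('tubes',t.reshape(3,4,3).mean(1).round(3), t.round(3))
c=at(ci,f([(86,237)]),.105)[0]; print(c)
robot.gripper_to(0.05)
robot.move_ptp([c[0],c[1],.30],down(np.arctan2(*(b[0]-b[2])[[1,0]])+np.pi/2)); s=robot.get_state(); print(s['qpos'],s['time'])
print(snap('wrist','w1'))
```

```text
box [[0.525 0.413 0.06 ]
 [0.548 0.322 0.06 ]
 [0.431 0.386 0.06 ]
 [0.457 0.299 0.06 ]]
bar [[0.482 0.386 0.095]
 [0.486 0.349 0.095]
 [0.495 0.318 0.095]]
pegs [[ 0.671  0.081  0.105]
 [ 0.66  -0.002  0.105]
 [ 0.65  -0.085  0.105]
 [ 0.64  -0.17   0.105]]
base [[ 0.715  0.119  0.03 ]
 [ 0.677 -0.22   0.03 ]
 [ 0.588 -0.208  0.03 ]
 [ 0.626  0.126  0.03 ]]
tubes [[ 0.455  0.191  0.046]
 [ 0.497 -0.064  0.046]
 [ 0.485 -0.205  0.046]] [[ 0.497  0.217  0.046]
 [ 0.503  0.177  0.046]
 [ 0.415  0.164  0.046]
 [ 0.407  0.208  0.046]
 [ 0.54  -0.043  0.046]
 [ 0.54  -0.086  0.046]
 [ 0.454 -0.084  0.046]
 [ 0.454 -0.041  0.046]
 [ 0.53  -0.193  0.046]
 [ 0.526 -0.236  0.046]
 [ 0.439 -0.218  0.046]
 [ 0.444 -0.174  0.046]]
[0.48474935 0.34604701 0.105     ]
[-0.59101017  0.28878911 -0.10317458  1.54821303  0.03021093  1.30629804
  2.6425608 ] 3.3667
{'fx': 308.42213873422446, 'fy': 308.42213873422446, 'cx': 320.3322309244434, 'cy': 204.38941164125222, 'dist': array([0.00570308, 0.        , 0.        , 0.        , 0.        ]), 'rvec': array([-0.30632134,  3.06947812,  0.42344226]), 'tvec': array([ 0.54125667, -0.29304159,  0.42947858])}
```

View pics/w1.png

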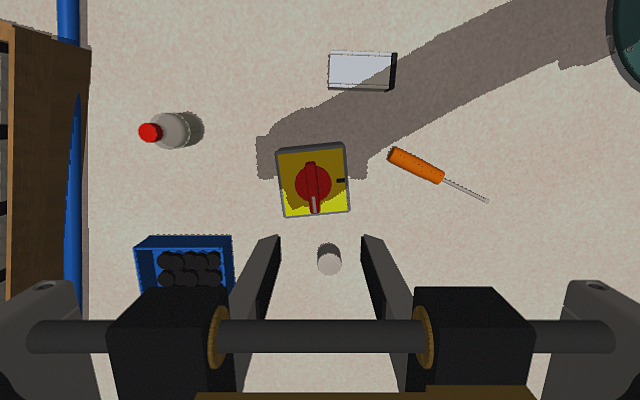

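Wrist view: the isolator bar runs from (311,163) to its white tip (314,212), the disc is centred near (313,182), and nothing is close to it.

Run:
```python
from h import *
ci=robot.camera_info('wrist')
b=at(ci,[(311,163),(314,212)],.105); print(b.round(4)); c=b.mean(0)
print('box',at(ci,[(276,147),(345,144),(351,211),(284,217)],.06).mean(0))
d=b[1]-b[0]; yaw=np.arctan2(d[1],d[0])+np.pi/2; print(np.degrees(yaw),np.linalg.norm(d))
q=[robot.ik([c[0],c[1],.097],down(yaw+k*np.pi)) for k in (0,1)]; print([x if x is None else x.round(2) for x in q])
```

```text
[[0.4985 0.3257 0.105 ]
 [0.4824 0.3882 0.105 ]]
box [0.489481   0.35631428 0.06      ]
194.44175395057374 0.0645275492763656
[array([-0.6 ,  0.49, -0.11,  1.74,  0.06,  0.91,  2.66]), array([-0.97,  0.51,  0.38,  1.76, -0.23,  0.92, -0.24])]
```

```bash
cat >> h.py <<'E'
def turn(c,z,y0,dy,n=6):
    p=[c[0],c[1],z]
    for k in range(1,n+1):
        robot.move_linear(p,frame=down(y0+dy*k/n))
        s=robot.get_state(); print(np.abs(s['force']).max().round(1),s['moment'].round(2),s['time'].round(1) if hasattr(s['time'],'round') else s['time'],(s['ee_pos']-p).round(4))
E
python3 - <<'E'
from h import *
c=[.490,.3565]; y=np.radians(14.4)
robot.move_ptp([*c,.2],down(y))
print(robot.get_state()['qpos'].round(2))
robot.move_linear([*c,.097],threshold=15)
robot.gripper_to(0.0); s=robot.get_state(); print(s['opening'],s['ee_pos'],s['time'])
turn(c,.097,y,np.radians(88))
robot.gripper_to(.05); robot.move_linear([*c,.22],.25); robot.pause(.2)
print(robot.get_state()['time'])
snap('wrist','w2')
E
```

```text
[-0.96  0.39  0.36  1.67 -0.15  1.11 -0.3 ]
0.0004394902718931127 [0.48999477 0.35645959 0.09696818] 7.7083
0.9 [-0.03 -0.    0.02] 8.1167 [ 0.0001 -0.0001  0.    ]
0.7 [-0.03  0.04  0.04] 8.525 [ 0.     -0.0001 -0.    ]
0.2 [-0.05 -0.01 -0.01] 8.9333 [ 0.     -0.0001 -0.    ]
1.0 [-0.05 -0.02 -0.  ] 9.3417 [ 0.0001 -0.0001 -0.    ]
0.7 [ 0.    0.02 -0.02] 9.75 [ 0.     -0.0001 -0.    ]
0.4 [ 0.01 -0.02 -0.03] 10.1583 [ 0.     -0.0001 -0.    ]
11.9
```

View pics/w2.png

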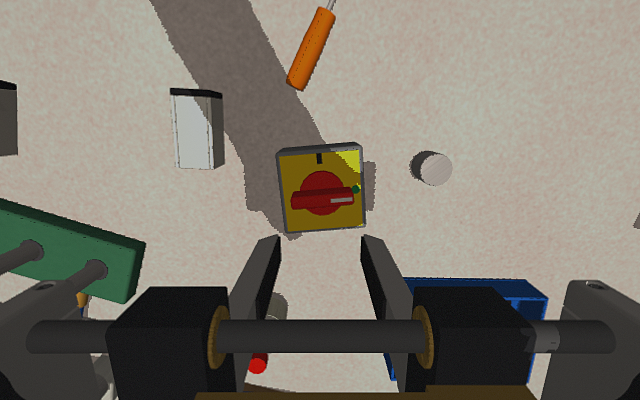

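The isolator is still ON (white tip at the green dot, 355,197), so the gripper closed on nothing. I'll check the wrist camera against the fingertips and the triangulation.

Run:
```python
from h import *
s=robot.get_state(); ci=robot.camera_info('wrist'); R=s['tool_rot']; p=s['ee_pos']
print(p,R.round(3).tolist(), 'cam', ray(ci,[(0,0)])[0])
Rc=cv2.Rodrigues(ci['rvec'])[0]; print('cam in tool',R.T@(ray(ci,[(0,0)])[0]-p), (R.T@Rc.T).round(2).tolist())
print('tips',proj(ci,[p+R@[0,a,.019] for a in (-.025,0,.025)]).round(0).tolist())
print('bar now',at(ci,[(291,200),(355,197)],.105).round(4).tolist(), s['opening'])
print(proj(robot.camera_info('top'),[[.49,.3565,.105],[.485,.346,.105]]))
```

```text
[0.48967221 0.35625807 0.21906032] [[-0.977, -0.215, -0.001], [-0.215, 0.977, -0.001], [0.001, -0.001, -1.0]] cam [0.41126755 0.33982995 0.41164551]
cam in tool [ 0.08037591  0.00066105 -0.19247209] [[0.0, -0.96, -0.27], [1.0, 0.0, 0.0], [-0.0, -0.27, 0.96]]
tips [[285.0, 232.0], [319.0, 232.0], [353.0, 232.0]]
bar now [[0.4965, 0.3278, 0.105], [0.4793, 0.3912, 0.105]] 0.050089208229141334
[[188.75006591 197.23515811]
 [192.3518651  199.010214  ]]
```

Run:
```python
from h import *
c=[.489,.357]; y=np.radians(14.6)
robot.move_ptp([*c,.16],down(y)); robot.move_linear([*c,.097],threshold=15)
a=robot.grab_frame('wrist'); s1=robot.grab_frame('side')
robot.gripper_to(0.0); s=robot.get_state(); print(s['opening'],s['grasp_force'],s['ee_pos'],s['time'])
b=robot.grab_frame('wrist')
t=np.hstack([a[100:300,220:420],b[100:300,220:420],s1[90:190,235:335].repeat(2,0).repeat(2,1)])
cv2.imwrite('pics/d1.png',cv2.resize(t,None,fx=1.33,fy=1.33)[:,:,::-1])
```

```text
0.0003063578807358992 0.0 [0.4890039  0.3569955  0.09699326] 14.825
```

View pics/d1.png

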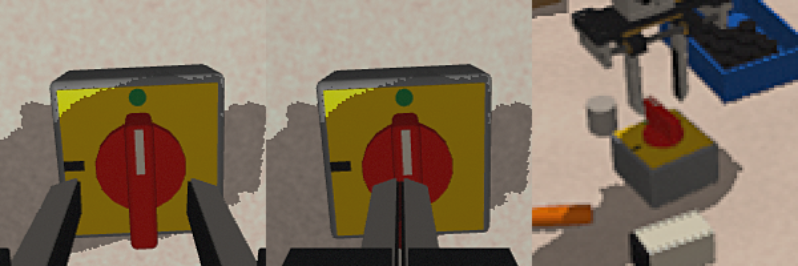

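The wrist crop shows the bar from (138,115) to (145,247) in crop pixels, with the fingers closed over its near end. The side view shows the fingertips beyond the handle, so I'll check the projections.

Run:
```python
from h import *
s=robot.get_state(); p=s['ee_pos'];R=s['tool_rot']; ci=robot.camera_info('wrist')
print('bar',at(ci,[(323.8,186.5),(329,285.7)],.105).round(4).tolist(),'cam',ray(ci,[(0,0)])[0],p)
print('tips in side',proj(robot.camera_info('side'),[p+R@[0,a,.019] for a in (-.025,.025)]).tolist(),'seen (274.5,132),(291.8,127.6)')
print('tips in wrist',proj(ci,[p+R@[0,a,.019] for a in (-.025,.025)]).tolist(), 'seen (277,240),(365,240)')
cs=robot.camera_info('side')
print('side bar pts',at(cs,[(235+(650-532)/2.66,90+100/2.66)],.105))
```

```text
bar [[0.4794, 0.395, 0.105], [0.5001, 0.3302, 0.105]] cam [0.46733363 0.43337622 0.28946393] [0.48900907 0.35700028 0.09699032]
tips in side [[275.83671001303264, 140.0188185367276], [289.08226132472254, 135.06738866346478]] seen (274.5,132),(291.8,127.6)
tips in wrist [[288.56266282809844, 231.11867417784524], [357.09874926011526, 231.15377140244303]] seen (277,240),(365,240)
side bar pts [[0.48532621 0.3768908  0.105     ]]
```

The fingertips appear about 30 mm shorter than stated. I'll probe it by touching the bar's top (z 0.105) gently with the closed fingers.

Run:
```python
from h import *
p=robot.get_state()['ee_pos']
hit=robot.move_linear([.4895,.358,.06],.03,threshold=6); s=robot.get_state(); print(hit,s['ee_pos'],s['force'],s['time'])
robot.move_linear(s['ee_pos']+[0,0,.02])
```

```text
True [0.48923741 0.35723486 0.0915338 ] [-3.14255679 -1.66696557 10.67051923] 15.3417
```

Contact came at TCP z 0.0915, so the real tips sit 32.5 mm further back along the tool than stated. I'll apply that offset in the helpers and retry.

```bash
cat >> h.py <<'E'
OFF=.0325   # measured: real grasp point lies this far behind the reported TCP
def cmd(G,R): return np.asarray(G,float)+R[:,2]*OFF
def grip_at():
    s=robot.get_state(); return s['ee_pos']-s['tool_rot'][:,2]*OFF
def ptp(G,R): robot.move_ptp(cmd(G,R),R)
def lin(G,R=None,v=.15,th=None):
    Q=robot.get_state()['tool_rot'] if R is None else R
    return robot.move_linear(cmd(G,Q),v,R,th)
E
python3 - <<'E'
from h import *
c=[.489,.360]; y=np.radians(14.6)
robot.gripper_to(.05)
lin([*c,.13],down(y)); print(lin([*c,.097],v=.06,th=12))
robot.gripper_to(0.0); s=robot.get_state(); print(s['opening'],s['grasp_force'],grip_at(),s['time'])
if .008<s['opening']<.02:
    turn(c,.097-OFF,y,np.radians(88))
robot.gripper_to(.05); lin([*c,.22],v=.25); robot.pause(.2)
print(robot.get_state()['time'],robot.get_state()['force'])
snap('wrist','w3',(220,100,420,300),2,1.4)
E
```

```text
False
0.014159758941565858 29.98181462287903 [0.49178638 0.3606728  0.09743809] 18.125
17.2 [ 1.21 -3.87 -0.09] 18.5333 [0.0027 0.0004 0.0004]
13.5 [ 0.61 -2.92 -0.15] 18.9417 [0.0022 0.0001 0.0004]
9.8 [-0.11 -2.18 -0.03] 19.35 [ 0.0018 -0.0004  0.0003]
8.5 [-0.79 -1.65  0.24] 19.7583 [ 0.0016 -0.0009  0.0003]
6.7 [-1.54 -1.39  0.23] 20.1667 [ 0.0015 -0.0014  0.0003]
8.8 [-2.22 -1.24  0.11] 20.575 [ 0.0017 -0.002   0.0003]
22.15 [-0.93588177  0.39785545 -0.61728765]
```

View pics/w3.png

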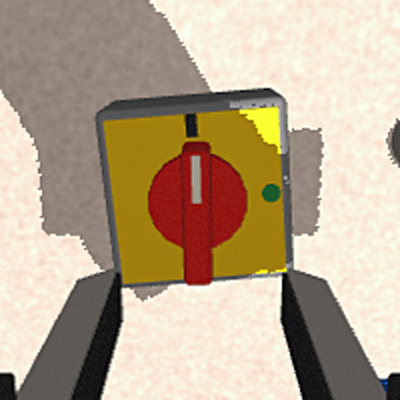

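The isolator is OFF: white tip at the black mark (192,125), straight along the bar. Next is one wide wrist view of the rack and tubes.

Run:
```python
from h import *
R=down(-np.pi/2)
for p in ([.38,-.03,.35],[.40,-.03,.30],[.42,-.03,.3]):
    q=robot.ik(p,R)
    if q is not None: print(p,q.round(2)); robot.move_ptp(p,R); break
ci=snap('wrist','w4',(0,0,640,300),1.25,1.3); print(robot.get_state()['time'],{k:np.array(v).tolist() for k,v in ci.items()})
```

```text
[0.38, -0.03, 0.35] [ 1.17 -0.25 -0.95  1.9  -0.21  1.4  -1.3 ]
24.7083 {'fx': 308.42213873422446, 'fy': 308.42213873422446, 'cx': 320.3322309244434, 'cy': 204.38941164125222, 'dist': [0.0057030817881104255, 0.0, 0.0, 0.0, 0.0], 'rvec': [-2.0766921146569937, 2.073538021076964, 0.28679816471618497], 'tvec': [-0.0296597185290257, 0.292987459713545, 0.6459201797344314]}
```

View pics/w4.png

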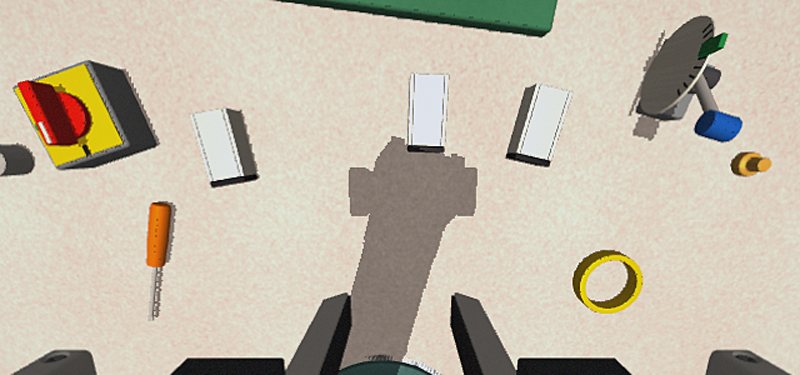

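Wrist view: three tubes with top faces around (218,145), (428,112) and (541,122), mouths away from the robot. The lever knob is at (720,126) and the green flag at (713,45). Rack pegs are out of view, so I'll take one more view nearer the rack and compute the tube poses.

Run:
```python
from h import *
ci=robot.camera_info('wrist')
T=[[(193,113),(222,109),(243,178),(211,182)],[(411,74),(447,74),(445,149),(408,149)],[(540,85),(571,91),(549,165),(517,159)]]
for t in T:
    w=at(ci,np.array(t)/1.25,.046); c=w.mean(0); d=w[:2].mean(0)-w[2:].mean(0)
    print(c.round(4),'len',np.linalg.norm(d).round(3),'wid',np.linalg.norm(w[0]-w[1]).round(3),np.linalg.norm(w[2]-w[3]).round(3),'yaw',np.degrees(np.arctan2(d[1],d[0])).round(1))
robot.move_ptp([.54,-.03,.33],down(-np.pi/2))
ci=snap('wrist','w5',(80,60,560,330),1.66,1.3); s=robot.get_state(); print(s['time'],s['qpos'].round(2))
```

```text
[0.4573 0.1974 0.046 ] len 0.083 wid 0.036 0.041 yaw 9.4
[ 0.4972 -0.062   0.046 ] len 0.085 wid 0.042 0.046 yaw -0.8
[ 0.4818 -0.2042  0.046 ] len 0.088 wid 0.038 0.041 yaw -12.2
25.7083 [ 0.93  0.35 -1.18  1.61  0.33  1.4  -1.86]
```

View pics/w5.png

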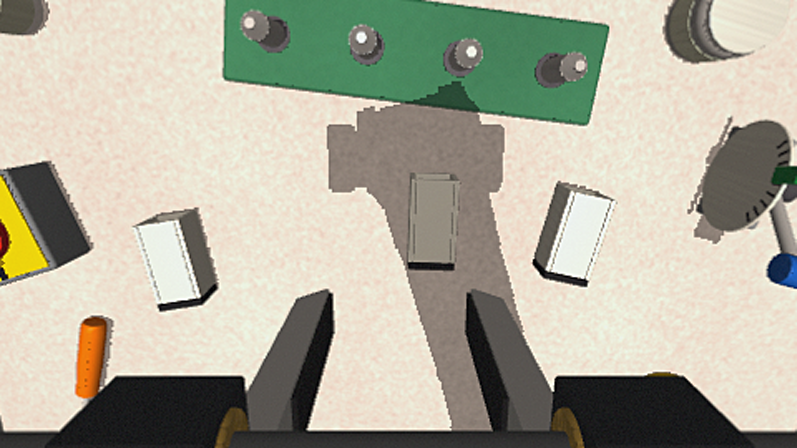

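Peg tips in this view are at (247,20), (361,36), (470,50), (577,64) and the rack base corners at (224,78), (587,124), (608,25). Computing positions and checking reach for the grasp and place.

```bash
cat >> h.py <<'E'
def tool(yaw,phi):
    # tool z pitched phi from vertical, wrist leaning back: z=cos(yaw)sin(phi).. ; x = camera side (up/back)
    h=np.array([np.cos(yaw),np.sin(yaw),0]); u=np.array([0,0,1.])
    z=np.sin(phi)*h-np.cos(phi)*u; return h,u,z
def Rpick(yaw,phi):   # tube mouth direction yaw; tool z leans toward mouth by phi, tool x on foot side
    h,u,z=tool(yaw,phi); x=-np.cos(phi)*h-np.sin(phi)*u; return np.c_[x,np.cross(z,x),z]
def Rplace(yaw,phi):  # tube mouth down; tool points forward along yaw, down by phi
    h=np.array([np.cos(yaw),np.sin(yaw),0]); u=np.array([0,0,1.])
    z=np.cos(phi)*h-np.sin(phi)*u; x=np.cos(phi)*u+np.sin(phi)*h; return np.c_[x,np.cross(z,x),z]
E
python3 - <<'E'
from h import *
ci=robot.camera_info('wrist')
f=lambda l:[(80+u/1.66,60+v/1.66) for u,v in l]
p=at(ci,f([(247,20),(361,36),(470,50),(577,64)]),.105); print(p.round(4),np.linalg.norm(np.diff(p,axis=0),axis=1))
print(at(ci,f([(224,78),(587,124),(608,25)]),.03).round(4))
for t in ([(136,226),(181,215),(209,297),(160,307)],[(412,181),(458,180),(455,264),(409,263)],[(566,187),(614,200),(586,283),(537,263)]):
    w=at(ci,f(t),.046); c=w.mean(0); d=w[:2].mean(0)-w[2:].mean(0); print(c.round(4),np.linalg.norm(d).round(3),np.degrees(np.arctan2(d[1],d[0])).round(1))
T=[(.457,.197,9),(.497,-.062,-1),(.482,-.204,-12)]
for phi in (0,15,30,45):
  for t in T:
    q=robot.ik(cmd([t[0],t[1],.15],Rpick(np.radians(t[2]),np.radians(phi))),Rpick(np.radians(t[2]),np.radians(phi))); print('pick',phi,t,None if q is None else q.round(2))
  for k in (0,1,2,3):
   for yw in (-40,-20,0,20,40):
    y=np.arctan2(p[k][1],p[k][0])+np.radians(yw); R=Rplace(y,np.radians(phi))
    qs=[robot.ik(cmd([p[k][0],p[k][1],z],R),R) for z in (.1,.21)]
    if all(q is not None for q in qs): print('place',phi,k,yw,qs[0].round(2),qs[1].round(2))
E
```

```text
[[ 0.6711  0.0851  0.105 ]
 [ 0.6599 -0.0008  0.105 ]
 [ 0.6499 -0.0842  0.105 ]
 [ 0.6398 -0.1672  0.105 ]] [0.08661438 0.08404349 0.0836548 ]
[[ 0.6316  0.1308  0.03  ]
 [ 0.5906 -0.2065  0.03  ]
 [ 0.6769 -0.2165  0.03  ]]
[0.4592 0.1925 0.046 ] 0.085 10.4
[ 0.4988 -0.0629  0.046 ] 0.082 -0.9
[ 0.4878 -0.2001  0.046 ] 0.082 -14.1
pick 0 (0.457, 0.197, 9) [ 0.4   0.5  -1.08  1.97  0.53  0.99  0.79]
pick 0 (0.497, -0.062, -1) [ 0.93  0.51 -1.08  1.96  0.54  0.99  1.14]
pick 0 (0.482, -0.204, -12) [ 1.28  0.69 -1.27  1.91  0.74  1.12  1.08]
place 0 0 -40 [-1.38  1.37  0.89  2.05  1.56  0.69  1.47] [-1.45  1.22  1.08  2.12  1.61  0.59  1.59]
place 0 0 -20 [-1.46  1.68  1.06  2.23  2.33  0.71  0.5 ] [-1.37  1.22  1.07  2.31  2.44  0.86  0.85]
place 0 0 0 [-1.25  1.75  1.06  2.3   2.58  1.29  0.25] [-1.12  1.23  1.07  2.39  2.89  1.38  0.6 ]
place 0 0 20 [-0.91  1.68  1.06  2.23  2.83  1.88  0.34] [-0.82  1.22  1.07  2.31  3.27  1.84  0.63]
place 0 0 40 [-0.22  1.11  0.53  2.04  3.93  1.89  1.21] [-0.47  1.05  0.89  2.12  3.83  1.99  0.91]
place 0 1 -40 [-1.28  1.38  0.89  2.08  1.55  0
[... 6608 characters left out ...]
 0.57  0.54 -0.56  2.15  3.62  0.2   1.6 ] [ 1.09  0.58 -1.23  2.09  1.24  0.21 -2.23]
place 45 1 40 [ 1.08  0.91 -1.13  2.01  0.73  0.2  -1.2 ] [ 1.07  0.59 -1.07  1.97 -0.25  0.34 -0.44]
place 45 2 -40 [-0.06  0.54 -0.19  2.04  1.5   0.75  2.4 ] [ 0.63  0.59 -1.08  1.98  1.51  1.17  2.67]
place 45 2 40 [ 1.21  0.9  -1.13  2.02  0.71  0.19 -1.19] [ 1.2   0.58 -1.07  1.98 -0.28  0.34 -0.42]
place 45 3 -40 [ 0.07  0.55 -0.19  2.03  1.5   0.75  2.42] [ 0.76  0.6  -1.08  1.96  1.52  1.18  2.68]
place 45 3 20 [ 0.83  0.54 -0.56  2.14  3.62  0.2   1.6 ] [ 1.34  0.58 -1.23  2.08  1.24  0.22 -2.23]
place 45 3 40 [ 1.33  0.9  -1.13  2.01  0.72  0.2  -1.19] [ 1.43  0.74 -1.27  1.96  0.32  0.36 -0.94]
```

Everything agrees: peg spacing is 84–87 mm and the tube lengths match. Picking with the tool pitched 20° allows the flip on the robot's far-pointing side. First I'll go to a neutral elbow pose and pick the first tube.

```bash
cat >> h.py <<'E'
PHI=np.radians(20)
U=np.array([0,0,1.])
T=[(.458,.195,10),(.498,-.0625,-1),(.485,-.202,-13)]
def peg(k): return np.array([.6552,-.0420,.03])+(k-1.5)*.085*np.array([.123,.9924,0])
def pickpose(x,y,deg,dz=.0):
    a=np.radians(deg); m=np.array([np.cos(a),np.sin(a),0]); return np.array([x,y,.023])-.010*m+(.007+dz)*U, Rpick(a,PHI)
def placepose(k,dyaw=0,dz=0):
    P=peg(k); a=np.arctan2(P[1],P[0])+np.radians(dyaw); h=np.array([np.cos(a),np.sin(a),0])
    return P+(.055+dz)*U-.007*h, Rplace(a,PHI)
def pick(x,y,deg):
    robot.gripper_to(.088)
    G,R=pickpose(x,y,deg,.15); ptp(G,R)
    hit=lin(pickpose(x,y,deg)[0],v=.12,th=12); print('hit',hit,grip_at())
    if hit: return False
    robot.gripper_to(0.0); s=robot.get_state(); print('open',s['opening'],s['grasp_force'],s['time'])
    if not .042<s['opening']<.05: return False
    lin(pickpose(x,y,deg,.25)[0],v=.25); return True
E
python3 - <<'E'
from h import *
robot.goto_joints([-.4,.3,0,1.6,0,1.24,-2.3])
s=robot.get_state(); print(s['ee_pos'],s['tool_rot'][:,0],s['time'])
print(pick(*T[0])); print(robot.get_state()['qpos'].round(2))
for dy in (-20,0,20):
  for dz in (.12,.0):
    G,R=placepose(3,dy,dz); q=robot.ik(cmd(G,R),R); print(dy,dz,None if q is None else q.round(2))
print(robot.get_state()['time'])
E
```

```text
[0.55865055 0.20214959 0.26974388] [ 0.94609092 -0.32389908  0.0011607 ] 27.6167
hit False [0.44831939 0.19335863 0.03029379]
open 0.04606545254356153 30.000248551368713 33.1833
True
[ 0.62 -0.09 -1.1   2.09  0.04  0.76  1.24]
-20 0.12 [ 0.2   0.57 -0.77  2.26  2.3   1.17  2.19]
-20 0.0 [-0.03  0.81 -0.48  2.25  2.46  1.31  1.95]
0 0.12 [ 0.46  0.53 -0.76  2.34  2.87  0.88  2.05]
0 0.0 [ 0.15  0.77 -0.39  2.32  3.03  1.15  1.86]
20 0.12 [ 0.97  0.76 -1.09  2.26  3.43  0.54  2.11]
20 0.0 [ 0.99  1.21 -1.09  2.23  3.33  0.64  2.62]
34.7167
```

Tube gripped (46 mm). Flip over peg3, look, then lower.

Run:
```python
from h import *
G,R=placepose(3,0,.13); ptp(G,R); s=robot.get_state(); print(s['time'],s['qpos'].round(2),s['opening'],s['force'])
a=robot.grab_frame('side'); b=robot.grab_frame('top')
t=np.hstack([cv2.resize(a[80:280,250:450],(400,400)),cv2.resize(b[80:240,230:390],(400,400))])
cv2.imwrite('pics/f1.png',np.clip(t*1.3,0,255).astype(np.uint8)[:,:,::-1])
P=peg(3); print('peg tip side',proj(robot.camera_info('side'),[P+[0,0,.075]]),'top',proj(robot.camera_info('top'),[P+[0,0,.075],P+[0,0,.22]]))
```

```text
37.2083 [ 0.49  0.51 -0.79  2.33  2.86  0.86  2.06] 0.04572456564390136 [-0.23856328  0.75405501 -1.24483029]
peg tip side [[366.44884595 169.82688691]] top [[285.89382874 136.30883466]
 [282.37581546 118.66904004]]
```

View pics/f1.png

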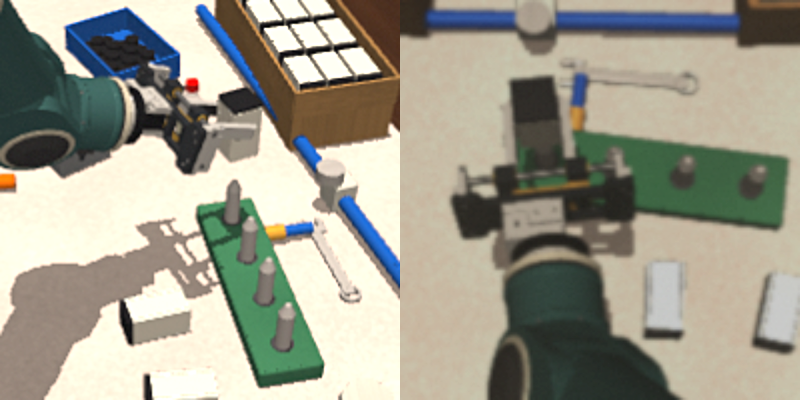

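The tube hangs mouth down above peg3. Its foot in the top view is at about (284,118), where (282,119) was predicted. Lowering now.

```bash
cat >> h.py <<'E'
def seat(k,dyaw=0):
    G,R=placepose(k,dyaw,-.004); hit=lin(G,v=.05,th=8); s=robot.get_state()
    print('seat',hit,grip_at()-placepose(k,dyaw)[0],s['force'],s['time'])
def release(k,dyaw=0):
    robot.gripper_to(.065); g=grip_at(); R=robot.get_state()['tool_rot']
    h=R[:,2]*[1,1,0]; h/=np.linalg.norm(h)
    lin(g-.09*h+.02*U,v=.2); lin(g-.14*h+.18*U,v=.3); print(robot.get_state()['time'])
E
python3 - <<'E'
from h import *
seat(3)
E
```

```text
seat True [ 1.92385436e-04 -3.72709132e-05 -1.82760009e-04] [-1.86456889 -1.01832073  3.9496822 ] 39.675
```

Run:
```python
from h import *
release(3)
snap('top','t2',(160,90,460,240),2.66,1.5)
ok=pick(*T[1]); print(ok, robot.get_state()['qpos'].round(2))
for dy in (-20,0,20):
  for dz in (.13,.0):
    G,R=placepose(2,dy,dz); q=robot.ik(cmd(G,R),R); print(dy,dz,None if q is None else q.round(2))
```

```text
Traceback (most recent call last):
  File "h.py", line 65, in release
    lin(g-.09*h+.02*U,v=.2); lin(g-.14*h+.18*U,v=.3); print(robot.get_state()['time'])
                             ~~~^^^^^^^^^^^^^^^^^^^^
  File "h.py", line 32, in lin
    return robot.move_linear(cmd(G,Q),v,R,th)
           ~~~~~~~~~~~~~~~~~^^^^^^^^^^^^^^^^^
rig.PlanningError: the arm cannot follow that straight line within its joint ranges
```

```bash
sed -i "s/lin(g-.14\*h+.18\*U,v=.3); print/up(); print/" h.py
cat >> h.py <<'E'
def up():
    g=grip_at()
    for d in (.16,.12,.08,.05):
        try: lin(g+d*U,v=.3); print('up',d); return
        except robot.PlanningError: pass
E
python3 - <<'E'
from h import *
up(); print(robot.get_state()['time'],robot.get_state()['qpos'].round(2))
snap('top','t2',(160,90,460,240),2.66,1.5)
E
```

```text
up 0.16
41.7917 [ 0.64  0.21 -0.91  2.51  2.87  0.76  1.88]
```

View pics/t2.png

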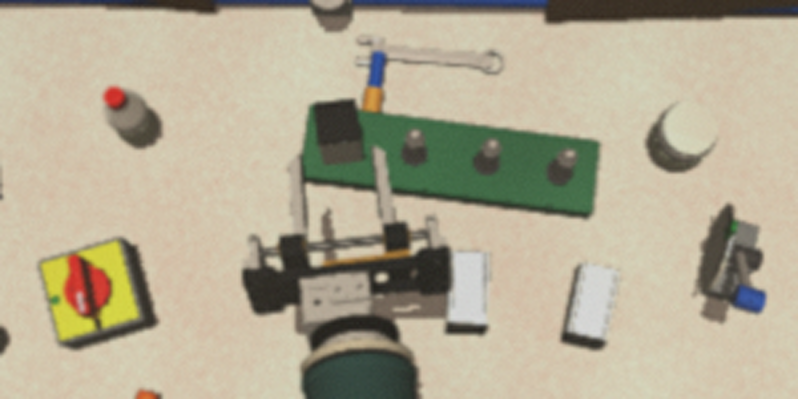

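The first tube stands on peg3 (black foot at 338,123), the isolator is OFF, and the other two tubes, at (468,290) and (592,303), haven't moved. Next tube.

```bash
cat >> h.py <<'E'
def cycle(t,k):
    robot.goto_joints([robot.get_state()['qpos'][0],0.0,-.9,2.0,.3,.9,1.2]) if False else None
    if not pick(*t): return False
    G,R=placepose(k,0,.13); ptp(G,R); s=robot.get_state(); print('over',s['time'],s['qpos'].round(2),s['opening'])
    seat(k); return True
E
python3 - <<'E'
from h import *
print(cycle(T[1],2))
E
```

```text
hit False [ 0.48803904 -0.06230103  0.0300828 ]
open 0.045811964908533065 29.966483116149902 47.05
over 51.8 [ 0.85  0.64 -1.08  2.36  2.77  0.93  2.3 ] 0.045453321589990624
seat True [0.00015026 0.0002507  0.00047356] [-0.50929719  0.18979741  3.87110865] 54.1417
True
```

```bash
sed -i '/if False else None/d' h.py
python3 - <<'E'
from h import *
release(2)
print(cycle(T[2],1))
E
```

```text
up 0.16
56.7417
hit False [ 0.47531267 -0.19974318  0.03016765]
open 0.045820295461539325 29.9998739361763 61.6083
over 65.9167 [ 0.99  0.63 -1.08  2.37  2.78  0.93  2.29] 0.045656808549709486
seat True [ 1.75428774e-04 -3.16870203e-06 -1.72843955e-04] [-0.80434494 -0.83373154  4.2305359 ] 68.2833
True
```

Run:
```python
from h import *
release(1)
R=down(-np.pi/2)
for p in ([.40,-.40,.25],[.42,-.38,.28],[.44,-.36,.3]):
    if robot.ik(p,R) is not None: robot.move_ptp(p,R); break
s=robot.get_state(); print(p,s['time'],s['qpos'].round(2)); ci=robot.camera_info('wrist'); print(ci['rvec'].tolist(),ci['tvec'].tolist())
a=robot.grab_frame('wrist'); cv2.imwrite('pics/wr.png',a[:,:,::-1]); b=robot.grab_frame('side'); cv2.imwrite('pics/sd.png',b[:,:,::-1])
t=np.hstack([cv2.resize(a[40:240,220:420],(400,400),interpolation=cv2.INTER_CUBIC),cv2.resize(b[260:360,330:430],(400,400),interpolation=cv2.INTER_CUBIC)])
cv2.imwrite('pics/l1.png',np.clip(t*1.4,0,255).astype(np.uint8)[:,:,::-1])
```

```text
up 0.05
69.95
[0.4, -0.4, 0.25] 72.65 [ 0.3   0.29  0.53  1.71 -0.15  1.19 -0.7 ]
[-2.0759351515765743, 2.0728139269277905, 0.2885830053817224] [-0.3995301835295339, 0.33801884039570473, 0.5551261567370673]
```

View pics/l1.png

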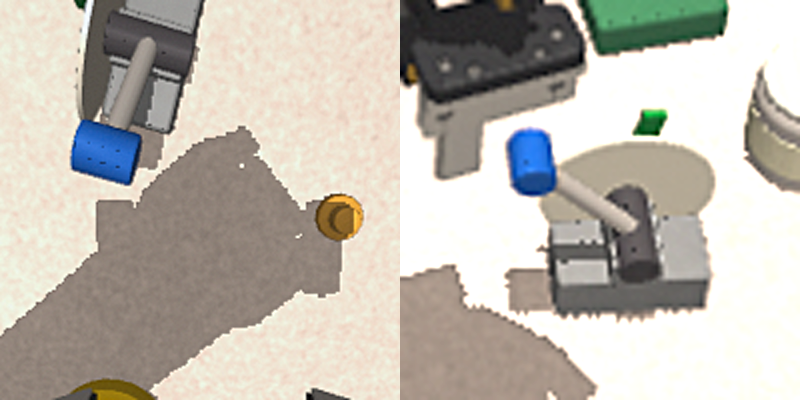

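The crop shows the knob at (106,152), hinge drum (149,47) and a bit of flag at (80,2) on the left; on the right the knob is at (531,162), the flag at (651,122) and the drum at (634,232). I'll solve for hinge, azimuth, lever and flag angle by least squares over the three views.

Run:
```python
from h import *
from scipy.optimize import least_squares
cw=robot.camera_info('wrist'); cs=robot.camera_info('side'); c4=dict(cw,rvec=np.array([-2.0766921146569937,2.073538021076964,0.28679816471618497]),tvec=np.array([-0.0296597185290257,0.292987459713545,0.6459201797344314]))
obs=[(cw,'K',(273,116)),(cs,'K',(362.75,300.5)),(c4,'K',(574.5,101)),(cw,'H',(294.5,63.5)),(cs,'H',(388.5,318)),(cs,'F',(392.75,290.5)),(c4,'F',(571,35.5))]
def pts(v):
    x,y,ps,th,f=v; e=np.array([np.cos(ps),np.sin(ps),0]);a=np.array([-np.sin(ps),np.cos(ps),0]);H=np.array([x,y,.055])
    d=lambda t:-np.sin(.8-t)*e+np.cos(.8-t)*U
    return dict(H=H,K=H+.095*d(th),F=H+.031*a+.067*d(f))
def res(v):
    P=pts(v); return np.concatenate([proj(c,[P[n]])[0]-o for c,n,o in obs])
r=least_squares(res,[.52,-.38,-.1,0.1,.8],bounds=([.4,-.5,-.6,0,0],[.7,-.25,.6,1.6,1.6]))
print(r.x.round(4),r.fun.reshape(-1,2).round(1),{k:v.round(4) for k,v in pts(r.x).items()})
```

```text
[ 0.5377 -0.3677 -0.2399  0.0932  0.9303] [[ 0.2  0.2]
 [-1.3 -0.2]
 [ 0.5 -0.4]
 [-1.4 -1.2]
 [-2.2 -1.1]
 [-2.3 -2.2]
 [ 3.4 -0. ]] {'H': array([ 0.5377, -0.3677,  0.055 ]), 'K': array([ 0.4777, -0.353 ,  0.1272]), 'F': array([ 0.5535, -0.3396,  0.1214])}
```

```bash
cat >> h.py <<'E'
PSI=-.24; HG=np.array([.5377,-.3677,.055]); E_=np.array([np.cos(PSI),np.sin(PSI),0])
def knob(th): return HG+.095*(-np.sin(.8-th)*E_+np.cos(.8-th)*U)+.014*U
E
python3 - <<'E'
from h import *
for k in (0,1):
    R=down(PSI+k*np.pi); q=robot.ik(cmd(knob(.093)+.08*U,R),R); print(None if q is None else q.round(2))
R=min((down(PSI+k*np.pi) for k in (0,1)),key=lambda R: np.abs(robot.ik(cmd(knob(.093),R),R)-robot.get_state()['qpos']).sum())
robot.gripper_to(.052)
ptp(knob(.093)+.08*U,R); print('hit',lin(knob(.093),v=.08,th=10))
robot.gripper_to(0); s=robot.get_state(); print(s['opening'],(grip_at()-knob(.093)).round(4),s['time'])
if .018<s['opening']<.03:
    for th in np.linspace(.093,.93,8)[1:]:
        lin(knob(th),v=.06); s=robot.get_state(); print((grip_at()-knob(th)).round(4),s['force'].round(1),s['opening'])
    robot.gripper_to(.045); lin(knob(.93)+.10*U,v=.2)
    Rl=down(-np.pi/2); robot.move_ptp([.42,-.37,.25],Rl)
    print(robot.get_state()['time'])
    ci=robot.camera_info('wrist'); print(ci['rvec'].tolist(),ci['tvec'].tolist())
    a=robot.grab_frame('wrist'); b=robot.grab_frame('side')
    t=np.hstack([cv2.resize(a[0:160,240:400],(400,400),interpolation=cv2.INTER_CUBIC),cv2.resize(b[260:360,330:430],(400,400),interpolation=cv2.INTER_CUBIC)])
    cv2.imwrite('pics/l2.png',np.clip(t*1.4,0,255).astype(np.uint8)[:,:,::-1])
E
```

```text
[ 0.38  0.37  0.26  1.71 -0.11  1.08  0.43]
[-0.01  0.47  0.8   1.72 -0.37  1.11 -2.48]
hit False
0.025241795616906045 [ 0.0004 -0.0001  0.0002] 75.975
[-0.0013  0.      0.0002] [-9.8  4.5  9.6] 0.02502269114989186
[-0.0025 -0.      0.0013] [-22.7   9.3  32.2] 0.025527593652692745
[-0.001  -0.0007  0.0014] [-10.7   3.9  20.9] 0.024971960650794833
[-0.0005 -0.0009  0.0012] [-6.5  0.3 13.9] 0.02518006234239159
[-0.0005 -0.001   0.0009] [-5.3 -2.2  9.5] 0.024954999030011367
[-0.0003 -0.001   0.0005] [-1.7 -4.8  4.1] 0.025446710554947856
[-0.0005 -0.001   0.0003] [-3.9 -4.2  4.4] 0.025364927390084502
80.65
[-2.077507077953119, 2.0716439900902777, 0.28758876496505703] [-0.3702037572259985, 0.3575779366775547, 0.5603268182041646]
```

View pics/l2.png

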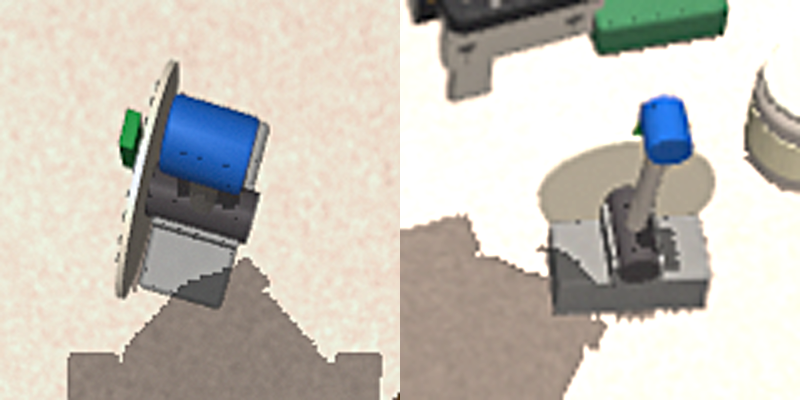

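The lever now stands near the flag: in the left crop the knob is at (209,143) and the flag at (131,139); on the right the knob (666,130) just hides the flag. Refit all the angles.

Run:
```python
from h import *
from scipy.optimize import least_squares
w=robot.camera_info('wrist'); cs=robot.camera_info('side')
mk=lambda r,t:dict(w,rvec=np.array(r),tvec=np.array(t))
c4=mk([-2.0766921146569937,2.073538021076964,0.28679816471618497],[-0.0296597185290257,0.292987459713545,0.6459201797344314])
c1=mk([-2.0759351515765743,2.0728139269277905,0.2885830053817224],[-0.3995301835295339,0.33801884039570473,0.5551261567370673])
obs=[(c1,'K',(273,116)),(cs,'K',(362.75,300.5)),(c4,'K',(574.5,101)),(c1,'H',(294.5,63.5)),(cs,'H',(388.5,318)),(cs,'F',(392.75,290.5)),(c4,'F',(571,35.5)),
(w,'F',(292.4,55.6)),(w,'N',(323.6,57.2)),(cs,'N',(396.5,292.5)),(w,'H',(240+203/2.5,210/2.5))]
for rf in (.06,.065,.07):
    def pts(v):
        x,y,ps,th,f,n=v; e=np.array([np.cos(ps),np.sin(ps),0]);a=np.array([-np.sin(ps),np.cos(ps),0]);H=np.array([x,y,.055])
        d=lambda t:-np.sin(.8-t)*e+np.cos(.8-t)*U
        return dict(H=H,K=H+.095*d(th),F=H+.031*a+rf*d(f),N=H+.095*d(n))
    res=lambda v:np.concatenate([proj(c,[pts(v)[n]])[0]-o for c,n,o in obs])
    r=least_squares(res,[.52,-.38,-.2,0.1,.8,.8],loss='soft_l1')
    print(rf,r.x.round(3),r.cost.round(1),[(o[1],*x) for o,x in zip(obs,res(r.x).reshape(-1,2).round(1))])
```

```text
0.06 [ 0.536 -0.369 -0.27   0.101  0.981  0.923] 5.7 [('K', np.float64(-0.0), np.float64(0.3)), ('K', np.float64(-1.4), np.float64(-0.4)), ('K', np.float64(0.6), np.float64(-0.2)), ('H', np.float64(-0.1), np.float64(-0.2)), ('H', np.float64(-2.5), np.float64(-0.4)), ('F', np.float64(-1.6), np.float64(0.5)), ('F', np.float64(0.9), np.float64(0.1)), ('F', np.float64(0.1), np.float64(-0.2)), ('N', np.float64(0.2), np.float64(-0.2)), ('N', np.float64(-1.0), np.float64(0.3)), ('H', np.float64(-0.9), np.float64(-1.3))]
0.065 [ 0.536 -0.369 -0.274  0.102  0.951  0.924] 8.9 [('K', np.float64(-0.0), np.float64(0.3)), ('K', np.float64(-1.4), np.float64(-0.4)), ('K', np.float64(0.6), np.float64(-0.2)), ('H', np.float64(0.1), np.float64(-0.1)), ('H', np.float64(-2.5), np.float64(-0.3)), ('F', np.float64(-1.7), np.float64(-0.8)), ('F', np.float64(4.1), np.float64(-0.1)), ('F', np.float64(-0.4), np.float64(-0.1)), ('N', np.float64(0.5), np.float64(-0.1)), ('N', np.float64(-1.0), np.float64(0.4)), ('H', np.float64(-0.7), np.float64(-1.2))]
0.07 [ 0.536 -0.369 -0.278  0.102  0.924  0.924] 13.5 [('K', np.float64(-0.0), np.float64(0.3)), ('K', np.float64(-1.4), np.float64(-0.4)), ('K', np.float64(0.6), np.float64(-0.2)), ('H', np.float64(0.3), np.float64(-0.0)), ('H', np.float64(-2.5), np.float64(-0.3)), ('F', np.float64(-1.9), np.float64(-2.1)), ('F', np.float64(7.3), np.float64(-0.3)), ('F', np.float64(-0.9), np.float64(-0.0)), ('N', np.float64(0.8), np.float64(-0.1)), ('N', np.float64(-1.0), np.float64(0.5)), ('H', np.float64(-0.6), np.float64(-1.2))]
```

Lever is at 0.924 and the flag at about 0.95–0.98. I'll nudge the lever to about 0.96, then take one composite to check the tubes and lever before turning ON.

Run:
```python
from h import *
R=down(PSI); robot.gripper_to(.052)
ptp(knob(.93)+.08*U,R); print(lin(knob(.93),v=.08,th=10)); robot.gripper_to(0)
s=robot.get_state(); print(s['opening'])
lin(knob(.972),v=.03); print(grip_at()-knob(.972)); robot.gripper_to(.045); lin(knob(.972)+.1*U,v=.2)
robot.move_ptp([.42,-.37,.25],down(-np.pi/2)); a=robot.grab_frame('wrist'); s1=robot.grab_frame('side')
# second look with the arm out of the way of the top camera, over the isolator
c=[.4925,.361]; robot.move_ptp([*c,.2],down(np.radians(14.6-90+180))); b=robot.grab_frame('top'); s2=robot.grab_frame('side')
z=lambda im,x,y,w,h:cv2.resize(im[y:y+h,x:x+w],(400,300),interpolation=cv2.INTER_CUBIC)
t=np.vstack([np.hstack([z(a,240,20,160,120),z(s1,330,265,100,75)]),np.hstack([z(b,260,110,160,120),z(s2,330,150,160,120)])])
cv2.imwrite('pics/z1.png',np.clip(t*1.4,0,255).astype(np.uint8)[:,:,::-1])
s=robot.get_state(); print(s['time'],s['qpos'].round(2))
print([proj(robot.camera_info('side'),[peg(k)+.09*U]).round(1).tolist() for k in (1,2,3)],[proj(robot.camera_info('top'),[peg(k)+.09*U]).round(1).tolist() for k in (1,2,3)])
for k in (0,1): print(robot.ik([*c,.13],down(np.radians(14.6+90+180*k))))
```

```text
False
0.02521654947973212
[-1.82845428e-04 -4.59711213e-05 -1.06707705e-04]
89.3083 [-0.03  0.54 -0.91  1.62  0.44  1.21  0.79]
[[[383.8, 205.3]], [[374.9, 184.7]], [[366.8, 165.8]]] [[[344.5, 142.4]], [[315.0, 138.5]], [[285.6, 134.7]]]
[-0.06273964  0.60575601 -0.86280239  1.68779896  0.51003096  1.08861797
  0.74391428]
[-1.41683614  0.71482126  1.08207246  1.73421337 -0.69432441  1.13016089
 -1.43425882]
```

View pics/z1.png

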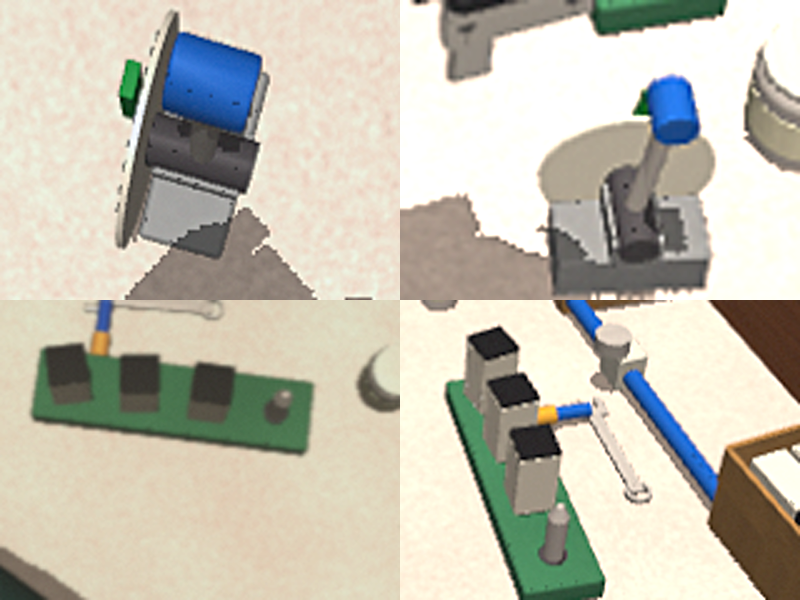

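All three tubes stand home on pegs 1–3 (black feet up, lower panels), and the lever lies alongside the flag with the knob at (212,80) and flag (131,88). Turning the isolator ON.

Run:
```python
from h import *
c=[.4922,.361]; y=np.radians(14.6+90)
robot.gripper_to(.05)
lin([*c,.16],down(y)); print(lin([*c,.097],v=.08,th=12))
robot.gripper_to(0.0); s=robot.get_state(); print(s['opening'],s['time'],s['qpos'].round(2))
turn(c,.097-OFF,y,-np.radians(89))
robot.gripper_to(.05); lin([*c,.22],v=.25); robot.pause(.3)
s=robot.get_state(); print(s['time'],s['force'])
ci=robot.camera_info('wrist'); a=robot.grab_frame('wrist'); cv2.imwrite('pics/end.png',a[:,:,::-1])
hsv=cv2.cvtColor(a,cv2.COLOR_RGB2HSV); P=proj(ci,[[*c,.09]])[0].astype(int)
m=((hsv[...,0]<8)|(hsv[...,0]>172))&(hsv[...,1]>140)&(hsv[...,2]>50); m[:, :P[0]-70]=0; m[:,P[0]+70:]=0; m[:P[1]-70]=0; m[P[1]+70:]=0
# white tip: low-saturation pixels inside the handle's hull
h=np.zeros(m.shape,np.uint8); cv2.fillConvexPoly(h,cv2.convexHull(np.argwhere(m)[:,::-1].astype(np.int32)),1)
w=(h>0)&(hsv[...,1]<90)&(hsv[...,2]>90); v,u=np.argwhere(w).mean(0); t=at(ci,[(u,v)],.105)[0]-[*c,.105]
print(w.sum(),'white tip dir deg',np.degrees(np.arctan2(t[1],t[0])),t)
```

```text
False
0.01397245994877933 91.85 [-0.1   0.68 -0.81  1.73  0.58  0.99  0.69]
14.1 [-3.21 -0.11  0.14] 92.2583 [ 0.0009 -0.0024  0.0001]
13.9 [-3.39 -0.01  0.11] 92.6667 [ 0.0008 -0.0024  0.0001]
13.8 [-3.45  0.11 -0.06] 93.075 [ 0.0009 -0.0025  0.0001]
13.3 [-3.39  0.03 -0.3 ] 93.4833 [ 0.0008 -0.0025  0.0001]
13.0 [-3.35 -0.01 -0.26] 93.8917 [ 0.0008 -0.0025  0.    ]
13.9 [-3.33 -0.25  0.42] 94.3 [ 0.0008 -0.0025  0.    ]
95.9667 [ 0.0425826   0.17110951 -0.38846913]
99 white tip dir deg 112.28934818190037 [-7.17340000e-03  1.74998227e-02 -1.38777878e-17]
```

```bash
python3 -c "
from rig import robot
print(robot.sign_off())"
```

```text
the job is handed in; nothing more can be done
None
```

I've handed the job in: isolator turned OFF, all three tubes put upside down and home on pegs 1–3, lever set within about 0.03 rad of the flag by my measurement, and isolator turned back ON. The sign-off gave no verdict.

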